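# Lock the plaster-model clamp with a flat screwdriver

## Task

Lock the dental model clamp with the screwdriver: take the screwdriver from its wooden block, set the blade in the collar over the brass screw, rotate it lightly until the blade drops into the slot, push it well down in the slot, then turn the screw clockwise up to its stop so that the orange jaw is fully closed. Press with no more than about 1 kg until the blade is down in the slot and never twist it with more than about 3 kg of force, do not touch the clamp with the gripper, and leave everything else where it stands. Finally put the screwdriver back upright in its block, fully home, and let go.

Things in the scene. Friction and masses are not known exactly. Their poses are not given: they have to be found in the camera images.
- clamp: Model clamp fixed to the bench: aluminium plate 160 (x) by 90 (y) by 12 mm, blue square boss 42 mm wide, 50 mm high with the screw in its top, orange jaw (to 35 mm high) beside it, white plaster cast (to 37 mm) and rear stop (to 42 mm). Origin: centre of the underside; x runs from boss to cast, z up. The boss's centre is at x = -45 mm, y = 0.
- clamp_screw (a point): Point on the screw's vertical axis at the mouth of the round collar in the boss's top, 50 mm above the bench; axes as the clamp's, they do not turn with the screw. The collar is a bore of 16 mm diameter with a 2 mm chamfer. In it, 3 mm down, lies the flat brass face of the screw, with a straight slot across it, 4.4 mm wide and 8 mm deep. The screw stays where it is left.
- screw_face (a point): Centre of the screw's face at rest, 47 mm above the bench (axes as the clamp's). Spring loaded: pressed down, the face yields up to 4 mm, 3 N at first and 1.5 N more per mm, 9 N fully down, then it is rigid. It springs up around the blade when slot and blade meet. Turning the screw takes about 0.055 N m; a blade rubbing on the face below 10 N does not turn it.
- start_mark (a point): White dot on the boss, 18.5 mm from the screw's axis, at +0.52 rad from the clamp's x axis (positive = counter-clockwise). At the start the slot's line points to within 0.55 rad either side of it; it differs each time and is not measured. From there it turns 0.75 to 1.05 rad clockwise to its stop (the blade has up to 0.4 rad of play in all), where torque climbs by 0.07 N m per 0.1 rad.
- jaw (a joint): Travel of the orange jaw in m, driven by the screw: 0 fully open, 0.004 fully closed, when the screw is at its stop; 3.6 mm per rad of the screw's turn. It stands at 0.2 to 1.3 mm at the start; this tells nothing of the slot's angle, as the head sits at any angle on its shaft.
- driver: Flat screwdriver standing in its block, blade down, 110 mm long. Origin: centre of the blade's tip edge; z up along the shaft to the handle, x along the blade's width. Blade 14 mm wide (x), 1.6 mm thick (y), 14 mm tall; shank 8 mm diameter up to z = 45 mm; black flange 32 mm diameter, z = 45 to 50 mm; square red handle 24 by 24 mm with faces along x and y, z = 50 to 108 mm (black end cap to 111 mm). About 100 g.
- stand: Wooden block 70 by 70 by 50 mm, fixed to the bench, that holds the screwdriver. Origin: centre of the underside, z up. With the screwdriver home its flange rests on the block's top and its tip is 5 mm above the bench.
- stand_hole (a point): Centre of the mouth of the round hole in the block's top, 50 mm above the bench; hole 22 mm diameter with a 3 mm chamfer, 47 mm deep.
- jar_a: Small stain jar, blue cap, 28 mm diameter, 42 mm high; bystander (origin: centre of the underside).
- jar_b: Small stain jar, white cap, 28 mm diameter, 42 mm high; bystander (origin: centre of the underside).
- jar_c: Small stain jar, red cap, 28 mm diameter, 42 mm high; bystander (origin: centre of the underside).
- bowl: Green mixing bowl, 110 mm diameter, 60 mm high; bystander (origin: centre of the underside).
- mug: White mug, 80 mm diameter, 90 mm high; bystander (origin: centre of the underside).
- spatula: Plaster spatula lying on the bench, 170 mm long, 22 mm wide, 14 mm high, steel blade to +x, wooden handle to -x; bystander (origin: on the underside, near its middle).
- castblock: Spare plaster cast, 60 by 55 mm, 32 mm high; bystander (origin: centre of the underside).
Things that resemble listed ones, but are neither listed nor needed, are in the scene too. Of the things that look like the driver, the middle-sized one is meant. Of the things shaped like the stand, the wooden one is meant.

How it is judged (in metres and radians):
On the way, in this order (a step that is already met when the one before it is completed fails the run):
1. the screwdriver is taken out of its block and its blade is in the collar over the screw (horizontal distance between driver and clamp_screw below 0.006 m and z of driver in the frame of clamp_screw below 0 m), for 0.1 s.
2. the jaw is fully closed (over 3.8 of 4 mm) by the screwdriver, its blade well down in the slot (tip more than 8.5 mm below the collar's mouth) (value of joint jaw above 0.0038 m and horizontal distance between driver and clamp_screw below 0.006 m and z of driver in the frame of clamp_screw below -0.0085 m), for 0.1 s.
At the end, for the whole second after the job is handed in: The jaw is closed (joint over 3.8 mm of 4 mm) and the screwdriver stands at rest in its block: upright within 0.12 rad, within 6 mm of the hole's centre, its tip less than 9 mm above the block's underside (5 mm when fully home) (value of joint jaw above 0.0038 m and horizontal distance between driver and stand_hole below 0.006 m and z of driver in the frame of stand below 0.009 m and angle between driver's own z axis and vertical below 0.12 rad and linear speed of driver below 0.02 m/s); the robot touches nothing.
It fails at once if more than 15 N on the clamp before the blade is down in the slot (jaw below 1.5 mm, tip less than 8.5 mm below the collar's mouth) (contact force between driver and clamp above 15 N and value of joint jaw below 0.0015 m and horizontal distance between driver and clamp_screw below 0.02 m and z of driver in the frame of clamp_screw above -0.0085 m).
It fails at once if more than 35 N between screwdriver and clamp (contact force between driver and clamp above 35 N).
It fails at once if the gripper or arm touches the clamp (contact force between any of the fingers, the arm and clamp above 0.5 N).
It fails at once if a bystander is moved more than 20 mm (distance of any of jar_a, jar_b, jar_c, bowl, mug, spatula, castblock from where it was at the start of the episode above 0.02 m).
It also fails if it takes over 72 s, if anything falls off the work surface, if the arm or the gripper's body presses on something with over 40 N, if the wrist force passes 120 N, or if a joint passes its speed limit or range.

## Robot

A 6-joint arm with a two-finger parallel gripper is mounted at the origin on the work surface. World frame = base frame: x ahead of the robot, y to its left, z up, the work surface at z = 0. Lengths are in m, angles in degrees, forces in N, time in s.
With the tool pointing down it reaches from about 0.4 to 0.825 m from the base axis. Payload 7 kg.
Tool frame: the origin (TCP) lies midway between the tips of the shut fingers; the grasp point (between the pads) lies 19 mm behind it (r.grip_point_offset is the z of the grasp point in the tool frame, in m); z points along the fingers, y is the line along which they close (so a half turn about z gives the same grasp; the last joint's range is limited). The gripper opens to 88 mm and grips with 3 to 60 N. Pads are 19 mm wide; open, the fingers measure 130 mm over their backs; the gripper's body (78 mm by 193 mm) begins 47 mm behind the grasp point.
Start: joints at [16.507, 20.546, 0.682, 0, -70.136, -16.507], TCP at [0.675, -0, 0.227] pointing down, gripper open.
Joint ranges: [-176.03, 176.03], [-82.01, 121.73], [-58.28, 71.71], [-173.87, 95.51], [-174.79, -0.11], [-173.66, 173.66]. Speed limits (degrees/s): [136.94, 136.94, 172.46, 180, 180, 180].

## Interface

Orientations are given as [roll, pitch, yaw] about the fixed x, y, z axes, in that order (R = Rz(yaw) Ry(pitch) Rx(roll)).
In Python, from plant import r, viewer, recognise, outline_of, pinpoint gives the robot as it stands.
- The arm moves only by the tool move_arm, never from a script. Its argument "targets" is a list of rows, each a list of 2 entries, a list of its own where there are three numbers: the shift along the tool's x, y, z in cm, then the turn, a rotation vector about the tool's x, y, z in rad. A call has 1 to 5 rows; each row is the pose to reach, as a shift and turn from the pose commanded when the call began, along the tool's axes at that moment; what a row does not reach only later rows make up. A row lasts 1/8 s, in which the tool goes at most 62.5 mm and 10.7 degrees, less where a joint would pass 70% of its speed; a pose out of reach is approached as far as the arm can. A call with a gripper value outside its range is refused whole. "jaw" is the finger opening in cm, from 0 to 8.76, set as the call begins (left out, the last holds). The fingers move at their own pace and stop on an object; "squeeze" is the grip in N (left out, the last holds). Time passes only in rows, so rows that repeat a pose let the fingers close. It gives the time, the measured TCP pose, the force, the opening and the grip force at its end, in the units of the state.
- r.get_state(): the state, without advancing time (a new reading comes with each control period).
- viewer.capture(name): name is "scene" or "side" or "wrist"; returns a dict with "image" (480x640x3 uint8, blue, green, red), "intrinsics" (3x3 intrinsics, pixels), "D" ([k1, k2, p1, p2, k3] as OpenCV has them; the pictures are not rectified), "camera_from_world" (4x4, takes a point from world to camera coordinates). Camera axes: x right, y up, looking along -z (the intrinsics and any distortion apply to the point x, -y, -z); pixel columns grow to the right and rows downward; lengths in m; the calibration is good to about 2 mm. A picture is of the moment at which its call begins. There is no depth.
- r.close_job(): hands the job in; it is judged then, once.
Trained networks look in the newest picture that a camera, given by its name, has taken for a name from the list of things; names that differ only in an ending like _2 or _b are one class to them, and where a whole thing is asked for, a point or a joint stands for the part that bears it (a point fixed in the world has none). Each returns a list of dicts, best first, with "score" (0 to 1); they miss things now and then, are a little off and sometimes report something else, mostly with a low value. They report only what shows in the picture. A call takes as long as a camera call. They do not tell look-alikes from the thing itself.
- recognise(label, camera): "box" ([left, top, right, bottom] in pixels, round what is visible of it).
- outline_of(label, camera): "mask" (480x640 bool, what is visible of it) and "box" ([left, top, right, bottom] in pixels, round what is visible of it).
- pinpoint(label, camera): "location" ([row, column] in pixels: a listed point, or the origin of a listed thing).
The state is a dict: "time_s": time; "joints": joint angles; "qd": joint speeds; "joint_torque": joint torques, N m; "tcp_pos": TCP position; "eef_rot": TCP orientation; "contact_force": force on the tool from outside, world axes, zero at the start; "moment": the same for the moment, N m; "gripper_width": finger opening in m; "gripper_force": force on a finger pad.
Only numpy, scipy, OpenCV 4.12 (cv2) and the standard library are available. Lean on these libraries where they do the work, as an engineer would, in place of code of your own. Each camera call takes 0.05 s, during which the arm holds its last target. There are 200 camera calls.

## Working session

There is one attempt and no reset: what is moved stays moved. The work goes in short steps, Python scripts to look and compute and a tool call to move; the robot and the scene stay as the last step left them, time stands still between calls to the robot, and variables do not carry over. Pictures are saved under pics/ and viewed, at most 10 in all, crops included, and the job is handed in when it is done.

Besides the shell and the picture viewer there is one more tool, called as name([rows], argument=value, ...), one row to a line, values as JSON. move_arm: Moves the arm, as the interface text tells. Its arguments: {"type":"object","properties":{"targets":{"type":"array","items":{"type":"array"}},"jaw":{"type":"number"},"squeeze":{"type":"number"}},"required":["targets"]}

```bash
mkdir -p pics
cat > h.py <<'E'
import numpy as np, cv2
from plant import r, viewer, recognise, outline_of, pinpoint
def px(P,c):
    P=np.atleast_2d(P); T=np.array(c["camera_from_world"]); q=P@T[:3,:3].T+T[:3,3]
    q=q*[1,-1,-1]
    return cv2.projectPoints(q.reshape(-1,1,3),np.zeros(3),np.zeros(3),np.array(c["intrinsics"],float),np.array(c["D"],float))[0].reshape(-1,2)
def ray(uv,c):
    T=np.array(c["camera_from_world"]); n=cv2.undistortPoints(np.array(uv,float).reshape(-1,1,2),np.array(c["intrinsics"],float),np.array(c["D"],float)).reshape(2)
    d=T[:3,:3].T@np.array([n[0],-n[1],-1]); o=-T[:3,:3].T@T[:3,3]; return o,d/np.linalg.norm(d)
def atz(uv,c,z):
    o,d=ray(uv,c); return o+d*(z-o[2])/d[2]
def tri(l):
    A=0;b=0
    for o,d in l:
        M=np.eye(3)-np.outer(d,d); A=A+M; b=b+M@o
    return np.linalg.solve(A,b)
E
python3 - <<'E'
from h import *
s=r.get_state(); print(s["tcp_pos"],s["eef_rot"],s["contact_force"],r.grip_point_offset)
C={}
for n in ("scene","side","wrist"):
    C[n]=viewer.capture(n); cv2.imwrite(f"pics/{n}0.png",C[n]["image"])
Z=dict(clamp_screw=.05,start_mark=.05,stand_hole=.05,driver=.005,stand=0,clamp=0)
for n,c in C.items():
    for l,z in Z.items():
        print(n,l,[(round(p["score"],2),np.round(p["location"]),np.round(atz(p["location"][::-1],c,z)[:2],3)) for p in pinpoint(l,n)[:3]])
E
```

```text
[ 6.74501200e-01 -1.39986986e-05  2.25614202e-01] [ 1.79902191e+02 -1.00998896e-02 -9.00037404e+01] [-0.14838183 -0.3795099   0.22327165] -0.0188
scene clamp_screw [(0.64, array([236., 419.]), array([0.479, 0.213]))]
scene start_mark [(0.82, array([242., 422.]), array([0.501, 0.22 ]))]
scene stand_hole [(0.87, array([260., 200.]), array([ 0.654, -0.259])), (0.66, array([228., 274.]), array([ 0.509, -0.126]))]
scene driver [(0.65, array([237., 236.]), array([ 0.506, -0.225])), (0.6, array([240., 276.]), array([ 0.5  , -0.126]))]
scene stand [(0.94, array([244., 277.]), array([ 0.51 , -0.122])), (0.77, array([273., 203.]), array([ 0.64 , -0.265]))]
scene clamp [(0.65, array([265., 412.]), array([0.529, 0.205])), (0.57, array([237., 420.]), array([0.419, 0.221]))]
side clamp_screw [(0.81, array([188., 261.]), array([0.482, 0.203]))]
side start_mark [(0.56, array([185., 267.]), array([0.497, 0.213]))]
side stand_hole [(0.66, array([298., 282.]), array([ 0.5  , -0.124])), (0.55, array([352., 381.]), array([ 0.655, -0.265])), (0.5, array([187., 266.]), array([0.494, 0.206]))]
side driver [(0.86, array([364., 286.]), array([ 0.494, -0.237])), (0.58, array([312., 284.]), array([ 0.501, -0.126]))]
side stand [(0.82, array([313., 282.]), array([ 0.497, -0.122])), (0.74, array([365., 375.]), array([ 0.652, -0.261]))]
side clamp [(0.85, array([204., 279.]), array([0.522, 0.197]))]
wrist clamp_screw [(0.67, array([382., 451.]), array([0.545, 0.167])), (0.58, array([214., 363.]), array([0.636, 0.   ]))]
wrist start_mark [(0.73, array([ 60., 516.]), array([ 0.525, -0.119]))]
wrist stand_hole []
wrist driver [(0.56, array([ 60., 522.]), array([ 0.5  , -0.123]))]
wrist stand [(0.65, array([ 57., 519.]), array([ 0.501, -0.126]))]
wrist clamp [(0.68, array([380., 451.]), array([0.526, 0.202]))]
```

View pics/scene0.png

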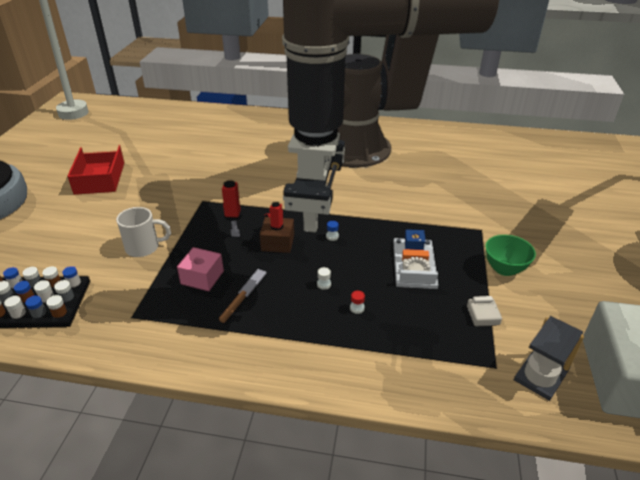

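View pics/side0.png

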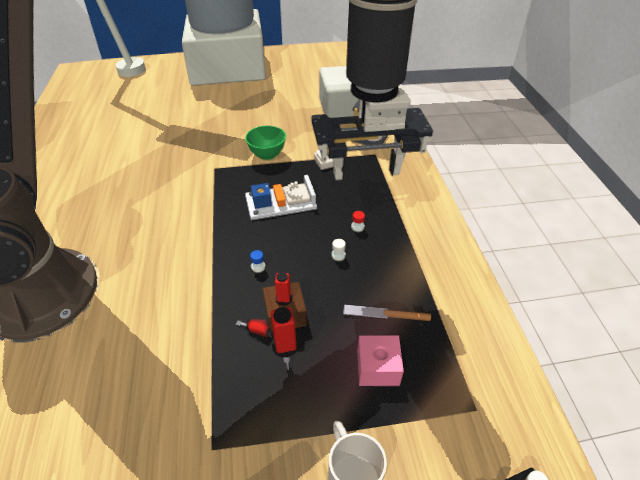

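View pics/wrist0.png

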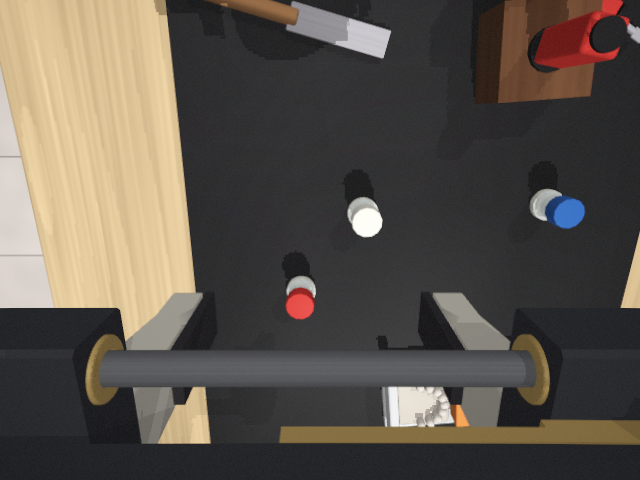

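The scene view shows the wooden block at about (275,235) with the mid-sized driver, a larger look-alike beside it at (232,200), and the clamp at (415,262). In the side view a small look-alike lies on the bench at (258,327). The wrist view shows the block at top right. I'll move over the block for a close look.

move_arm([
  [[2,5.5,-1],[0,0,0]],
  [[4,11,-2],[0,0,0]],
  [[5,17,-3],[0,0,0]],
  [[5,17,-3],[0,0,0]],
  [[5,17,-3],[0,0,0]],
])

```text
time_s: 1.68
tcp_pos: [0.5053, -0.0499, 0.2573]
eef_rot: [-179.9, 0.0, -90.0]
contact_force: [0.9, 0.9, -0.4]
gripper_width: 0.0872
gripper_force: 0.0
```

Run:
```python
from h import *
print(r.get_state()["tcp_pos"])
c=viewer.capture("wrist"); cv2.imwrite("pics/w1.png",c["image"])
for l,z in (("driver",.005),("stand_hole",.05),("stand",0)):
    print(l,[(round(p["score"],2),np.round(p["location"]),np.round(atz(p["location"][::-1],c,z)[:2],4)) for p in pinpoint(l,"wrist")[:3]])
s=viewer.capture("side"); print([ (p["box"],p["score"]) for p in recognise("driver","side")])
```

```text
[ 0.50529333 -0.04993856  0.25734609]
driver [(0.96, array([109., 418.]), array([ 0.4089, -0.1342])), (0.81, array([120., 323.]), array([ 0.5006, -0.1236]))]
stand_hole [(0.36, array([ 77., 102.]), array([ 0.6849, -0.1588]))]
stand []
[([185.1, 353.5, 277.7, 389.8], 0.84), ([273.9, 270.0, 294.9, 304.1], 0.72), ([234.3, 319.1, 277.0, 340.2], 0.67), ([344.4, 305.0, 431.6, 321.1], 0.62)]
```

View pics/w1.png

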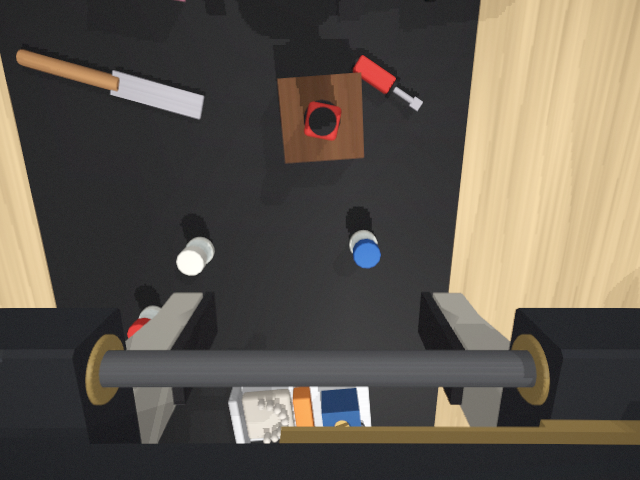

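The wrist view shows the block with corners about (278,78), (360,72), (364,157), (286,163). The driver's handle is at (322,120), and the small look-alike lies to the right at (388,82). The large look-alike has since toppled over, clear of the path. Next I'll measure the handle's yaw in a zoomed crop.

Run:
```python
from h import *
c=viewer.capture("wrist"); im=c["image"]
cr=im[85:160,285:360]; cv2.imwrite("pics/crop1.png",cv2.resize(cr,None,fx=8,fy=8,interpolation=cv2.INTER_CUBIC))
# fit block-square and handle yaw by red silhouette IoU
hsv=cv2.cvtColor(im,cv2.COLOR_BGR2HSV)
red=((hsv[...,0]<8)|(hsv[...,0]>172))&(hsv[...,1]>170)&(hsv[...,2]>70)
m=np.zeros(red.shape,np.uint8); m[85:160,285:360]=red[85:160,285:360]
m=cv2.morphologyEx(m,cv2.MORPH_OPEN,np.ones((2,2)))
h=cv2.convexHull(np.argwhere(m)[:,::-1].astype(np.int32)); M=cv2.fillConvexPoly(np.zeros_like(m),h,1)
from scipy.optimize import minimize
def sil(x,y,a):
    R=np.array([[np.cos(a),-np.sin(a)],[np.sin(a),np.cos(a)]])
    q=np.array([[-1,-1],[1,-1],[1,1],[-1,1]])*.012@R.T+[x,y]
    P=np.vstack([np.c_[q,np.full(4,z)] for z in (.055,.113)])
    p=px(P,c); return cv2.fillConvexPoly(np.zeros(m.shape,np.uint8),cv2.convexHull((p*16).astype(np.int32)),1,shift=4)
def f(v):
    S=sil(v[0]/100,v[1]/100,v[2]); return -(S&M).sum()/(S|M).sum()
best=min((minimize(f,[50.2,-12.4,a],method="Nelder-Mead",options=dict(initial_simplex=np.array([[50.2,-12.4,a],[50.6,-12.4,a],[50.2,-12,a],[50.2,-12.4,a+.2]]))) for a in np.linspace(-.8,.8,9)),key=lambda q:q.fun)
print(best.x,np.degrees(best.x[2]),best.fun,M.sum())
```

```text
[52.2        -9.86666667 -2.26666667] -129.87043356298653 0.0 1194<stdin>:17: RuntimeWarning: overflow encountered in scalar negative
```

View pics/crop1.png

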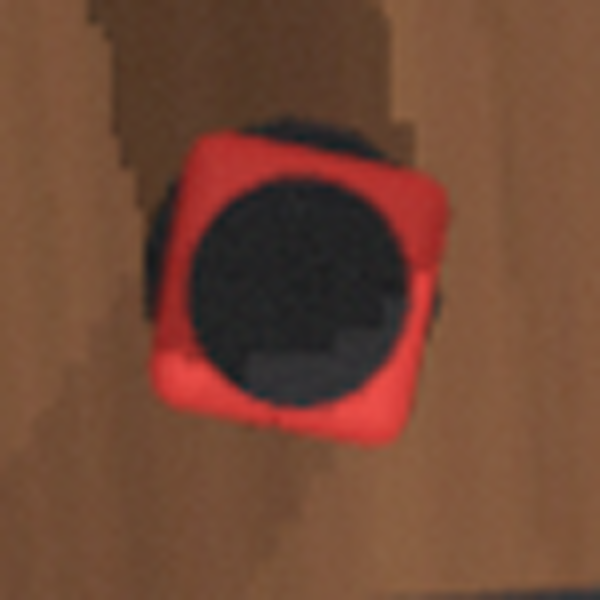

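The crop shows the handle's top square with corners at about (200,132), (448,180), (400,445), (152,405) in crop pixels, divided by 8 for image pixels. That is roughly 10.7° off the axes.

Run:
```python
from h import *
c=viewer.capture("wrist")
k=np.array([[200,132],[448,180],[400,445],[152,405]])/8+[285,85]
W=np.array([atz(u,c,.113) for u in k]); print(W.round(4),W.mean(0).round(4))
e=np.roll(W,-1,0)-W; print(np.degrees(np.arctan2(e[:,1],e[:,0])).round(1),np.linalg.norm(e,axis=1).round(4))
b=np.array([[278,78],[360,72],[364,157],[286,163]]); B=np.array([atz(u,c,.05) for u in b]); print(B.round(4),B.mean(0))
T=np.array(c["camera_from_world"]); print((-T[:3,:3].T@T[:3,3]).round(3),T[2,:3])
s=r.get_state(); print(s["tcp_pos"],s["eef_rot"])
```

```text
[[ 0.5102 -0.1391  0.113 ]
 [ 0.4885 -0.1352  0.113 ]
 [ 0.4924 -0.1125  0.113 ]
 [ 0.5147 -0.116   0.113 ]] [ 0.5014 -0.1257  0.113 ]
[ 169.6   80.2   -8.9 -100.9] [0.0221 0.023  0.0226 0.0235]
[[ 0.5377 -0.1586  0.05  ]
 [ 0.4697 -0.1632  0.05  ]
 [ 0.4639 -0.0939  0.05  ]
 [ 0.5328 -0.0887  0.05  ]] [ 0.5010249  -0.12611074  0.05      ]
[ 0.505 -0.134  0.414] [ 9.51120983e-04 -3.06368144e-01  9.51912630e-01]
[ 0.50529243 -0.04991671  0.25599644] [ 1.79936922e+02 -1.86615875e-02 -8.99972306e+01]
```

move_arm([
  [[4,0.2,4],[0,0,0.088]],
  [[7.6,0.4,8],[0,0,0.176]],
  [[7.6,0.4,8],[0,0,0.176]],
  [[7.6,0.4,13],[0,0,0.176]],
  [[7.6,0.4,18.3],[0,0,0.176]],
], jaw=6)

```text
time_s: 2.7
tcp_pos: [0.5028, -0.1256, 0.0739]
eef_rot: [-179.8, 0.1, -100.0]
contact_force: [0.5, 0.8, -1.0]
gripper_width: 0.0605
gripper_force: 0.0
```

move_arm([
  [[0,0,0],[0,0,0]],
  [[0,0,0],[0,0,0]],
  [[0,0,0],[0,0,0]],
  [[0,0,0],[0,0,0]],
  [[0,0,0],[0,0,0]],
], jaw=0, squeeze=35)

```text
time_s: 3.32
tcp_pos: [0.5019, -0.1259, 0.0751]
eef_rot: [-179.9, 0.0, -100.1]
contact_force: [-1.7, 2.0, 8.5]
gripper_width: 0.0239
gripper_force: 34.9
```

move_arm([
  [[0,0,-3],[0,0,0]],
  [[0,0,-6],[0,0,0]],
  [[0,0,-12],[0,0,0]],
  [[0,0,-15],[0,0,0]],
  [[0,0,-15],[0,0,0]],
])

```text
time_s: 3.95
tcp_pos: [0.5023, -0.126, 0.2268]
eef_rot: [-179.7, 0.1, -100.1]
contact_force: [0.5, 0.3, -1.9]
gripper_width: 0.0235
gripper_force: 34.9
```

Run:
```python
from h import *
s=r.get_state(); print(s["tcp_pos"],s["contact_force"])
t=np.array(s["tcp_pos"]); tip=t+[0,0,-.069]
crops=[]
for n in ("scene","side","wrist"):
    c=viewer.capture(n); u=px([tip,tip+[0,0,.06]],c); print(n,u.round())
    x,y=np.clip(u[0].astype(int),[40,40],[600,440]); crops.append(cv2.resize(c["image"][y-40:y+40,x-40:x+40],(400,400),interpolation=cv2.INTER_CUBIC))
cv2.imwrite("pics/blade.png",cv2.resize(np.hstack(crops),(798,266)))
```

```text
[ 0.50232774 -0.12601131  0.22676669] [ 0.45873252  0.28275571 -1.93450622]
scene [[273. 188.]
 [272. 165.]]
side [[280. 260.]
 [277. 235.]]
wrist [[314. 260.]
 [314. 308.]]
```

View pics/blade.png

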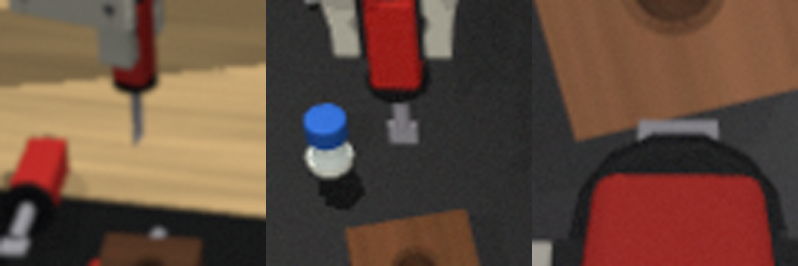

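The crops show the blade lying flat-on along the tool's y (the closing direction), at about (318,259) in the wrist image against a predicted (314,260). Next I'll carry it to the clamp, turning about 30° on the way.

move_arm([
  [[-5,1.4,0],[0,0,-0.1]],
  [[-10,2.8,0],[0,0,-0.2]],
  [[-15,4.2,0],[0,0,-0.3]],
  [[-20,5.6,0],[0,0,-0.4]],
  [[-25,7,0],[0,0,-0.52]],
])

```text
time_s: 4.72
tcp_pos: [0.4748, 0.1336, 0.2223]
eef_rot: [179.9, -0.0, -70.1]
contact_force: [-0.3, 0.1, -0.1]
gripper_width: 0.0238
gripper_force: 34.9
```

```bash
cat > rel.py <<'E'
from h import *
from scipy.spatial.transform import Rotation as Ro
def goto(x,y,z):
    s=r.get_state(); R=Ro.from_euler("xyz",s["eef_rot"],degrees=True).as_matrix()
    print("tcp",np.round(s["tcp_pos"],4),np.round(s["eef_rot"],1),"F",np.round(s["contact_force"],1),"shift cm",(R.T@(np.array([x,y,z])-s["tcp_pos"])*100).round(2))
E
python3 -c "
from rel import *
goto(.463,.255,.15)"
```

```text
tcp [0.4748 0.1336 0.2223] [179.9  -0.  -70.1] F [-0.3  0.1 -0.1] shift cm [-11.81  -3.04   7.22]
```

move_arm([
  [[-5,-1.2,1],[0,0,0]],
  [[-10,-2.6,3],[0,0,0]],
  [[-11.8,-3,7],[0,0,0]],
  [[-11.8,-3,7],[0,0,0]],
  [[-11.8,-3,7],[0,0,0]],
])

```text
time_s: 5.35
tcp_pos: [0.4643, 0.2532, 0.1535]
eef_rot: [179.9, -0.1, -70.3]
contact_force: [0.7, -0.1, 0.1]
gripper_width: 0.0238
gripper_force: 34.9
```

Run:
```python
from rel import *
c=viewer.capture("wrist"); cv2.imwrite("pics/w2.png",c["image"])
s=r.get_state(); print(s["tcp_pos"],s["eef_rot"],s["contact_force"])
for l in ("clamp_screw","start_mark","driver","clamp"):
    print(l,[(round(p["score"],2),np.round(p["location"],1),np.round(atz(p["location"][::-1],c,{"driver":.08,"clamp":0}.get(l,.05))[:2],4)) for p in pinpoint(l,"wrist")[:3]])
print(px(np.array(s["tcp_pos"])+[0,0,-.069],c))
cr=c["image"][100:300,180:440]; cv2.imwrite("pics/w2c.png",cv2.resize(cr,(780,600),interpolation=cv2.INTER_CUBIC))
```

```text
[0.4647345  0.25320717 0.15418476] [-1.79972060e+02 -1.36021677e-02 -7.02999980e+01] [ 0.89823396 -0.31419598 -0.94335305]
clamp_screw [(0.93, array([159.6, 321.6]), array([0.4795, 0.2014]))]
start_mark []
driver [(0.61, array([256.8, 319.8]), array([0.4623, 0.2533]))]
clamp [(0.97, array([133.2, 266.1]), array([0.5223, 0.2024])), (0.28, array([158.7, 323.8]), array([0.4757, 0.2055]))]
[[315.95738743 258.40267116]]
```

View pics/w2c.png

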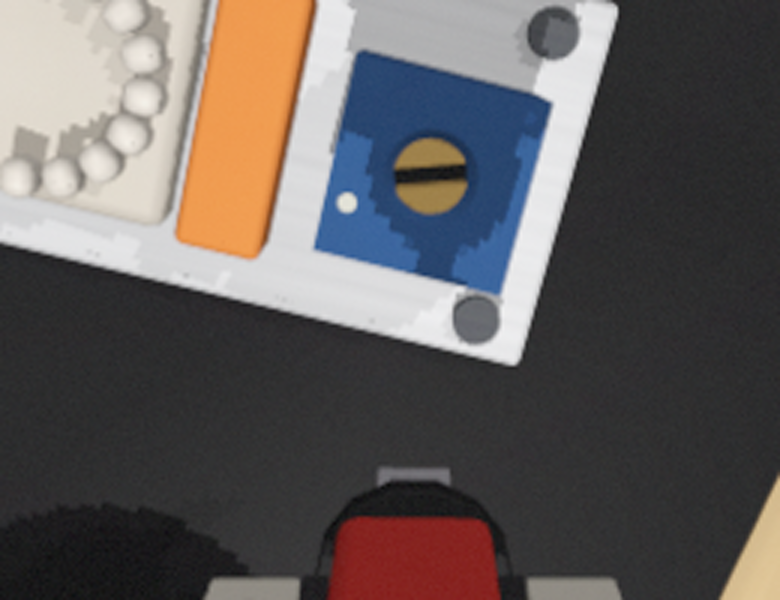

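The crop shows the screw face centred at (431,176), that is (323.7,158.7) in the full image, with the slot running from (395,178) to (467,170). The blade's tip edge is at (413.5,467), that is (317.8,255.7) in full. The slot is only a few degrees off the blade's line.

Run:
```python
from rel import *
c=viewer.capture("wrist"); s=r.get_state(); t=np.array(s["tcp_pos"]); print(t)
f=lambda u,v:(u/3+180,v/3+100)
S=atz(f(431,176),c,.047); tip=atz(f(413.5,467),c,t[2]-.0695)
a,b=atz(f(395,178),c,.047),atz(f(467,170),c,.047); A,B=atz(f(377,467),c,t[2]-.0695),atz(f(450,467),c,t[2]-.0695)
# refine slot: dark pixels in brass disc
g=c["image"][145:173,308:339].astype(int); 
hsv=cv2.cvtColor(c["image"],cv2.COLOR_BGR2HSV); yy,xx=np.mgrid[:480,:640]; disc=(xx-323.7)**2+(yy-158.7)**2<10.5**2
dark=disc&(hsv[...,2]<70); q=np.argwhere(dark)[:,::-1].astype(float); ctr=q.mean(0); d=np.linalg.svd(q-ctr)[2][0]*10
p1,p2=atz(ctr-d,c,.047),atz(ctr+d,c,.047)
an=lambda p,q:np.degrees(np.arctan2(*(q-p)[1::-1]))
print("screw",S,"tip",tip,"slot",an(a,b),an(p1,p2),ctr,"blade",an(A,B),"w",np.linalg.norm(A-B),np.linalg.norm(a-b))
M=atz(f(346,203),c,.05);C=atz(f(431,176),c,.047);print("mark",an(C,M),np.linalg.norm(M-C))
d=S-tip; print(d); goto(t[0]+d[0],t[1]+d[1],.052+.0695)
```

```text
[0.46470151 0.25332463 0.15448042]
screw [0.47888062 0.20129455 0.047     ] tip [0.46470454 0.25205452 0.08498042] slot -154.09980983253178 -155.80482405914447 [323.58241758 157.1978022 ] blade -160.31977847553821 w 0.014482836390601004 0.015530673647580233
mark 36.03581334483859 0.019183668865329358
[ 0.01417607 -0.05075997 -0.03798042]
tcp [0.4647 0.2533 0.1545] [-179.9    0.   -70.3] F [ 0.1  1.4 -1.8] shift cm [5.26 0.38 3.29]
```

move_arm([
  [[3,0.2,0],[0,0,-0.05]],
  [[5.3,0.4,0],[0,0,-0.09]],
  [[5.3,0.4,0],[0,0,-0.09]],
  [[5.3,0.4,1.5],[0,0,-0.09]],
  [[5.3,0.4,2.8],[0,0,-0.09]],
])

```text
time_s: 6.28
tcp_pos: [0.478, 0.2026, 0.1244]
eef_rot: [180.0, 0.0, -65.1]
contact_force: [-0.3, 0.3, -1.4]
gripper_width: 0.0238
gripper_force: 34.9
```

Run:
```python
from rel import *
crops=[]
s=r.get_state(); t=np.array(s["tcp_pos"]); print(t,s["eef_rot"],s["contact_force"])
for n in ("scene","side","wrist"):
    c=viewer.capture(n); u=px([[.479,.2015,.05]],c); print(n,u.round())
    x,y=u[0].astype(int); h=28; crops.append(cv2.resize(c["image"][y-h:y+h,x-h:x+h],(266,266),interpolation=cv2.INTER_CUBIC))
cv2.imwrite("pics/over.png",np.hstack(crops))
```

```text
[0.47802044 0.20262689 0.12437292] [ 1.79978176e+02  8.48570892e-03 -6.51397592e+01] [-0.30687287  0.2500014  -1.39799862]
scene [[414. 235.]]
side [[260. 189.]]
wrist [[314. 254.]]
```

View pics/over.png

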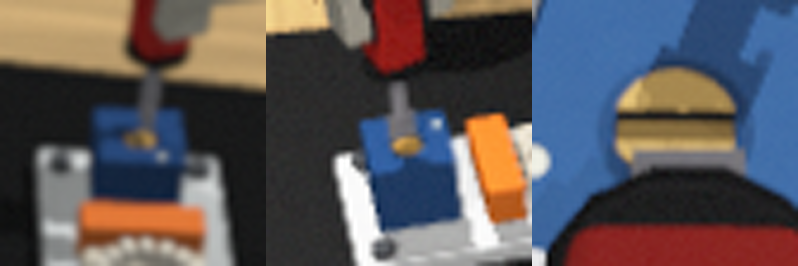

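The crops show the blade just above the boss, offset from the screw. In the wrist panel the blade tip edge spans x 634–746 at row 151, and the brass disc is centred near (676,117). That puts it about 1.7 mm off in both axes, so I'll measure it numerically.

Run:
```python
from rel import *
c=viewer.capture("wrist"); im=c["image"]; hsv=cv2.cvtColor(im,cv2.COLOR_BGR2HSV); np.set_printoptions(linewidth=200)
y0,y1,x0,x1=232,272,296,342
ch=np.full((y1-y0,x1-x0),'.')
H,S,V=[hsv[y0:y1,x0:x1,i].astype(int) for i in range(3)]
ch[(H>12)&(H<32)&(S>70)]='B'; ch[(S<60)&(V>70)]='g'; ch[V<45]='k'; ch[(H>95)&(H<130)&(S>90)]='u'; ch[((H<8)|(H>172))&(S>120)]='R'
for i,l in enumerate(ch): print(y0+i,''.join(l))
t=np.array(r.get_state()["tcp_pos"]); print(t,px([t-[0,0,.069]],c))
```

```text
232 uuuuuuuuuuuuuuuuuuuuuuuuuuuuuuuuuuuuuuuuuuuuuu
233 uuuuuuuuuuuuuuuuuuuuuuuuuuuuuuuuuuuuuuuuuuuuuu
234 uuuuuuuuuuuuuuuuuuuuuuuuuuuuuuuuuuuuuuuuuuuuuu
235 uuuuuuuuuuuuuuuuuuuuuuuuuuuuuuuuuuuuuuuuuuuuuu
236 uuuuuuuuuuuuuuuuuuuuuuuuuuuuuuuuuuuuuuuuuuuuuu
237 uuuuuuuuuuuuuuuuuuuuuuuuuuuuuuuuuuuuuuuuuuuuuu
238 uuuuuuuuuuuuuuuuuu.gg.uuuuuuuuuuuuuuuuuuuuuuuu
239 uuuuuuuuuuuuuuug.BBBBBBBg.uuuuuuuuuuuuuuuuuuuu
240 uuuuuuuuuuuuugBBBBBBBBBBBBg.uuuuuuuuuuuuuuuuuu
241 uuuuuuuuuuu.gBBBBBBBBBBBBBBBguuuuuuuuuuuuuuuuu
242 uuuuuuuuuugBBBBBBBBBBBBBBBBBBguuuuuuuuuuuuuuuu
243 uuuuuuuuugBBBBBBBBBBBBBBBBBBBBguuuuuuuuuuuuuuu
244 uuuuuuuu..BBBBBBBBBBBBBBBBBBBBBguuuuuuuuuuuuuu
245 uuuuuuuugBBBBBBBBBBBBBBBBBBBBBBB.uuuuuuuuuuuuu
246 uuuuuuu.BBBBBBBBBBBBBBBBBBBBBBBBguuuuuuuuuuuuu
247 uuuuuuu.BBBBBBBBBBBBBBBBBBBBBBBB.uuuuuuuuuuuuu
248 uuuuuuuukkkkkkkkkkk..BBBkkkBBBBB.uuuuuuuuuuuuu
249 uuuuuuuu.BBBBBBBBBBBBBBBBBkBBBkkuuuuuuuuuuuuuu
250 uuuuuuuuBBBBBBBBBBBBBBBBBBBBBBBBguuuuuuuuuuuuu
251 uuuuuuu.BBBBBBBBBBBBBBBBBBBBBBBBguuuuuuuuuuuuu
252 uuuuuuu.BBBBBBBBBBBBBBBBBBBBBBBBguuuuuuuuuuuuu
253 uuuuuuu.BBBBBBBBBBBBBBBBB
[... 304 characters left out ...]
ggggggggggguuuuuuuuuuuu
260 uuuuuuuuuugggg................gggguuuuuuuuuuuu
261 uuuuuuuuuugg..kkkkkkkkkkkkkkkkk.gguuuuuuuuuuuu
262 uuuuuuuuuu.kkkkkkkkkkkkkkkkkkkkkk.uuuuuuuuuuuu
263 uuuuuuuuukkkkkkkkkkkkkkkkkkkkkkkkkkuuuuuuuuuuu
264 uuuuuuukkkkkkkkkkkkkkkkkkkkkkkkkkkkkkuuuuuuuuu
265 uuuuukkkkkkkkkkkkkkkkkkkkkkkkkkkkkkkkkkuuuuuuu
266 uukkkkkkkkkkkkkkkkkkkkkkkkkkkkkkkkkkkkkkkuuuuu
267 ukkkkkkkkkkkkkkkkkkkkkkkkkkkkkkkkkkkkkkkkkuuuu
268 kkkkkkkkkkkkkkkkkkkkkkkkkkkkkkkkkkkkkkkkkkkuuu
269 kkkkkkkkkkkkkkkkkkkkkkkkkkkkkkkkkkkkkkkkkkkk.u
270 kkkkkkkkkkkkkkkkkkkkkkkkkkkkkkkkkkkkkkkkkkkkku
271 kkkkkkkkkkkkkkkkkkkkkkkkkkkkkkkkkkkkkkkkkkkkkk
[0.47812394 0.20246287 0.12490257] [[315.4396197  258.44192259]]
```

Run:
```python
from rel import *
c=viewer.capture("wrist"); s=r.get_state(); t=np.array(s["tcp_pos"])
S=atz((316,250.8),c,.047)
for z in (.055,.057):
    tip=atz((318,256.5),c,z); d=S-tip; print(S.round(4),tip.round(4)); goto(t[0]+d[0],t[1]+d[1],t[2])
```

```text
[0.479  0.2014 0.047 ] [0.4775 0.2016 0.055 ]
tcp [0.4784 0.2026 0.1254] [180.   -0.  -65.1] F [-0.4  0.1 -1. ] shift cm [ 0.08 -0.12 -0.  ]
[0.479  0.2014 0.047 ] [0.4778 0.2009 0.057 ]
tcp [0.4784 0.2026 0.1254] [180.   -0.  -65.1] F [-0.4  0.1 -1. ] shift cm [ 0.01 -0.12 -0.  ]
```

move_arm([
  [[0.05,-0.12,0],[0,0,0]],
  [[0.05,-0.12,0.4],[0,0,0]],
  [[0.05,-0.12,0.8],[0,0,0]],
  [[0.05,-0.12,1.1],[0,0,0]],
  [[0.05,-0.12,1.1],[0,0,0]],
])

```text
time_s: 7.15
tcp_pos: [0.4795, 0.2022, 0.1142]
eef_rot: [180.0, -0.0, -65.1]
contact_force: [0.4, 0.3, -1.7]
gripper_width: 0.0241
gripper_force: 34.9
```

move_arm([
  [[0,0,0.1],[0,0,0]],
  [[0,0,0.2],[0,0,0]],
  [[0,0,0.3],[0,0,0]],
  [[0,0,0.3],[0,0,0]],
])

```text
time_s: 7.65
tcp_pos: [0.4796, 0.2023, 0.1114]
eef_rot: [180.0, -0.0, -65.1]
contact_force: [-0.3, 0.1, -1.1]
gripper_width: 0.0237
gripper_force: 34.9
```

Run:
```python
from rel import *
for i in range(4):
    viewer.capture("wrist"); s=r.get_state(); print(np.round(s["tcp_pos"],4),np.round(s["contact_force"],1),np.round(s["moment"],3))
```

```text
[0.4796 0.2023 0.1115] [-1.9 -0.6 -1.1] [-0.335  0.466 -0.035]
[0.4796 0.2023 0.1115] [-1.8 -0.6 -1.4] [-0.371  0.397 -0.004]
[0.4796 0.2023 0.1115] [-1.2 -1.6 -0.3] [-0.384  0.442  0.039]
[0.4796 0.2023 0.1115] [-1.4 -0.5 -0.6] [-0.383  0.427 -0.028]
```

move_arm([
  [[0,0,0.1],[0,0,0]],
  [[0,0,0.15],[0,0,0]],
  [[0,0,0.2],[0,0,0]],
  [[0,0,0.25],[0,0,0]],
  [[0,0,0.25],[0,0,0]],
])

```text
time_s: 8.48
tcp_pos: [0.4796, 0.2023, 0.1091]
eef_rot: [180.0, -0.0, -65.1]
contact_force: [-2.8, -1.2, 1.1]
gripper_width: 0.0238
gripper_force: 34.9
```

move_arm([
  [[0,0,0.04],[0,0,0.08]],
  [[0,0,0.04],[0,0,0.16]],
  [[0,0,0.04],[0,0,0.24]],
  [[0,0,0.04],[0,0,0.32]],
  [[0,0,0.04],[0,0,0.32]],
])

```text
time_s: 9.1
tcp_pos: [0.4797, 0.2018, 0.1087]
eef_rot: [180.0, -0.1, -83.4]
contact_force: [-0.1, -5.4, 1.1]
gripper_width: 0.0238
gripper_force: 34.9
```

```bash
cat > m.py <<'E'
from rel import *
a=[]
for i in range(4):
    c=viewer.capture("side"); s=r.get_state(); a.append(np.r_[s["contact_force"],s["moment"]])
print(np.round(s["tcp_pos"],4),np.round(s["eef_rot"],1),np.mean(a,0).round(3),np.round(s["joints"],1))
E
python3 m.py
```

```text
[0.4796 0.2019 0.1087] [180.   -0.  -83.4] [-0.204 -5.366  1.893 -2.331  0.158  0.064] [ 44.5  12.5 -27.8   0.  -49.8 -37.9]
```

move_arm([
  [[0.04,0,0],[0,0,0.06]],
  [[0.05,0,0],[0,0,0.14]],
  [[0.06,0,0],[0,0,0.22]],
  [[0.07,0,0],[0,0,0.3]],
  [[0.07,0,0],[0,0,0.3]],
])

```text
time_s: 9.93
tcp_pos: [0.4797, 0.2014, 0.1086]
eef_rot: [180.0, -0.0, -100.6]
contact_force: [-1.0, -4.9, 1.6]
gripper_width: 0.0239
gripper_force: 34.9
```

```bash
python3 m.py
```

```text
[0.4797 0.2015 0.1086] [ 180.    -0.  -100.6] [-1.45  -4.505  1.922 -2.058  0.511  0.076] [ 44.4  12.5 -27.8   0.  -49.8 -55. ]
```

move_arm([
  [[0.04,0,0],[0,0,0.06]],
  [[0.05,0,0],[0,0,0.12]],
  [[0.06,0,0],[0,0,0.18]],
  [[0.07,0,0],[0,0,0.24]],
  [[0.07,0,0],[0,0,0.24]],
])

```text
time_s: 10.75
tcp_pos: [0.4796, 0.2011, 0.1086]
eef_rot: [180.0, 0.0, -114.3]
contact_force: [-1.6, -3.3, 2.0]
gripper_width: 0.0237
gripper_force: 34.9
```

```bash
python3 m.py
```

```text
[0.4796 0.2011 0.1087] [ 180.     0.  -114.3] [-1.729 -3.449  2.196 -1.436  0.82   0.079] [ 44.4  12.4 -27.8  -0.  -49.7 -68.7]
```

move_arm([
  [[0.03,0,0],[0,0,0.05]],
  [[0.04,0,0],[0,0,0.1]],
  [[0.05,0,0],[0,0,0.15]],
  [[0.05,0,0],[0,0,0.15]],
])

```text
time_s: 11.45
tcp_pos: [0.4795, 0.2009, 0.1087]
eef_rot: [180.0, 0.0, -122.9]
contact_force: [-2.9, -2.6, 2.3]
gripper_width: 0.0242
gripper_force: 34.9
```

```bash
python3 m.py
```

```text
[0.4795 0.2008 0.1087] [ 180.     0.  -122.9] [-2.211 -1.549  2.057 -0.744  1.005  0.061] [ 44.4  12.4 -27.9  -0.  -49.7 -77.3]
```

move_arm([
  [[0,0,0],[0,0,0.05]],
  [[0,0,0],[0,0,0.1]],
  [[0,0,0],[0,0,0.15]],
  [[0,0,0],[0,0,0.15]],
])

```text
time_s: 12.15
tcp_pos: [0.4794, 0.2007, 0.1087]
eef_rot: [180.0, 0.0, -131.5]
contact_force: [-3.0, -1.4, 2.0]
gripper_width: 0.0237
gripper_force: 34.9
```

```bash
python3 m.py
```

```text
[0.4794 0.2007 0.1087] [ 180.     0.  -131.5] [-2.928 -0.876  1.691 -0.451  1.215  0.1  ] [ 44.4  12.4 -27.9  -0.  -49.7 -85.9]
```

move_arm([
  [[0,0,0],[0,0,0.04]],
  [[0,0,0],[0,0,0.08]],
  [[0,0,0],[0,0,0.1]],
  [[0,0,0],[0,0,0.1]],
])

```text
time_s: 12.85
tcp_pos: [0.4794, 0.2006, 0.1087]
eef_rot: [180.0, 0.0, -137.3]
contact_force: [-3.3, -0.2, 2.7]
gripper_width: 0.024
gripper_force: 34.9
```

```bash
python3 m.py
```

```text
[0.4794 0.2006 0.1086] [ 180.    -0.  -137.3] [-3.303 -0.679  1.88  -0.22   1.5    0.09 ] [ 44.4  12.4 -27.9  -0.  -49.7 -91.7]
```

move_arm([
  [[0,0,0],[0,0,0.04]],
  [[0,0,0],[0,0,0.08]],
  [[0,0,0],[0,0,0.1]],
  [[0,0,0],[0,0,0.1]],
])

```text
time_s: 13.55
tcp_pos: [0.4794, 0.2006, 0.1086]
eef_rot: [180.0, -0.0, -143.0]
contact_force: [-3.0, -0.2, 1.3]
gripper_width: 0.0238
gripper_force: 34.9
```

```bash
python3 m.py
python3 - <<'E'
from h import *
c=viewer.capture("wrist"); cv2.imwrite("pics/w3.png",c["image"])
E
```

```text
[0.4794 0.2006 0.1087] [ 180.   -0. -143.] [-4.181  0.055  2.314 -0.008  1.801  0.178] [ 44.4  12.4 -27.9  -0.  -49.7 -97.4]
```

View pics/w3.png

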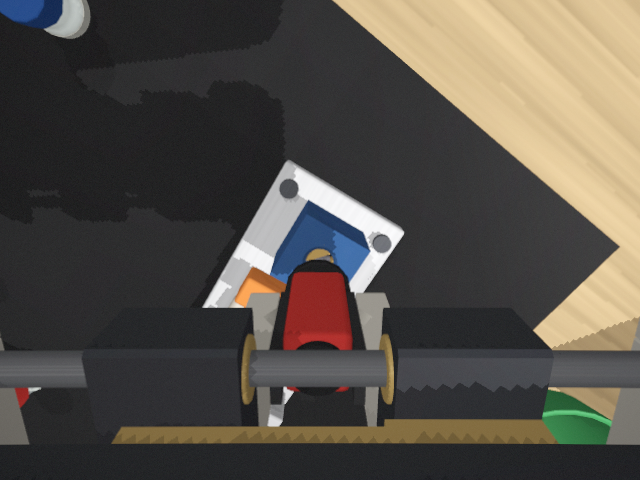

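The wrist view shows the blade in the collar at (318,258) with the jaw beside the boss. The torque jumped from 0.09 to 0.18 N m over the last 0.1 rad, so the screw is at its stop. I'll back off within the play, then lift.

move_arm([
  [[0,0,0],[0,0,-0.1]],
  [[0,0,0],[0,0,-0.2]],
  [[0,0,0],[0,0,-0.28]],
  [[0,0,0],[0,0,-0.28]],
])

```text
time_s: 14.3
tcp_pos: [0.4796, 0.2006, 0.1087]
eef_rot: [-180.0, 0.0, -127.0]
contact_force: [-2.5, -0.7, 2.8]
gripper_width: 0.0239
gripper_force: 34.9
```

```bash
python3 m.py
```

```text
[0.4796 0.2006 0.1087] [-180.     0.  -127.1] [-3.335 -0.668  2.396 -0.194  1.286  0.032] [ 44.4  12.4 -27.9   0.  -49.7 -81.4]
```

move_arm([
  [[0,0,-0.4],[0,0,0]],
  [[0,0,-1],[0,0,0]],
  [[0,0,-2],[0,0,0]],
  [[0,0,-5],[0,0,0]],
  [[0,0,-9],[0,0,0]],
])

```text
time_s: 15.12
tcp_pos: [0.4794, 0.2004, 0.1998]
eef_rot: [-180.0, -0.0, -127.0]
contact_force: [0.6, 0.2, -1.0]
gripper_width: 0.0236
gripper_force: 34.9
```

```bash
python3 - <<'E'
from rel import *
c=viewer.capture("side"); cv2.imwrite("pics/s4.png",c["image"])
goto(.5019,-.1259,.2)
E
python3 m.py
```

```text
tcp [0.4821 0.2018 0.2062] [-179.8    0.4 -126.9] F [3.2 1.7 5.2] shift cm [ 25.01 -21.27   0.51]
[0.4794 0.2006 0.199 ] [ 1.80e+02  1.00e-01 -1.27e+02] [-7.400e-02 -1.670e-01 -1.413e+00 -7.000e-03 -4.500e-02 -1.000e-03] [ 44.4   7.1 -21.1  -0.  -61.8 -81.4]
```

move_arm([
  [[-2,2,0],[0,0,-0.15]],
  [[-4,4,0],[0,0,-0.3]],
  [[-5.3,4.6,0],[0,0,-0.47]],
  [[-5.3,4.6,0],[0,0,-0.47]],
  [[-5.3,4.6,0],[0,0,-0.47]],
])

```text
time_s: 16.0
tcp_pos: [0.4742, 0.2699, 0.1979]
eef_rot: [179.9, -0.1, -100.3]
contact_force: [0.3, -1.1, -0.9]
gripper_width: 0.0238
gripper_force: 34.9
```

Run:
```python
from rel import *
c=viewer.capture("wrist"); s=r.get_state(); cv2.imwrite("pics/w5.png",c["image"])
def W(p,e): T=np.eye(4); T[:3,:3]=Ro.from_euler("xyz",e,degrees=True).as_matrix(); T[:3,3]=p; return T
X=np.array(c["camera_from_world"])@W(s["tcp_pos"],s["eef_rot"])
c2=dict(c); c2["camera_from_world"]=X@np.linalg.inv(W([.4647,.2533,.1543],[180,0,-70.3])); c2["image"]=cv2.imread("pics/w2.png")
a=np.radians(6.3); ex=np.array([np.cos(a),np.sin(a)])
def lab(im,l,h,z):
    m=cv2.inRange(cv2.cvtColor(im,cv2.COLOR_BGR2HSV),l,h); n,L,st,ce=cv2.connectedComponentsWithStats(m); k=1+st[1:,4].argmax(); return L==k
for q in (c2,c):
    res={}
    for nm,l,h,z in (("jaw",(8,150,120),(18,255,255),.035),("boss",(100,120,40),(125,255,255),.05),("brass",(15,70,60),(32,255,255),.047)):
        m=lab(q["image"],l,h,z)
        if nm=="brass": m&=~lab(q["image"],(8,150,120),(18,255,255),0)
        P=np.array([atz(u[::-1],q,z)[:2]@ex for u in np.argwhere(m)[::3]]); res[nm]=np.round([np.percentile(P,2),P.mean(),np.percentile(P,98)],4)
    print(res)
print(s["tcp_pos"],[ (p["score"],atz(p["location"][::-1],c,.05)) for p in pinpoint("clamp_screw","wrist")])
goto(.5019,-.1259,.2)
```

```text
{'jaw': array([0.5315, 0.5411, 0.5507]), 'boss': array([0.4787, 0.4986, 0.5183]), 'brass': array([0.2614, 0.3407, 0.3979])}
{'jaw': array([0.5316, 0.5419, 0.552 ]), 'boss': array([0.4781, 0.4974, 0.5173]), 'brass': array([0.2597, 0.3274, 0.4038])}
[0.47430033 0.26988012 0.19814009] [(0.77, array([0.47883588, 0.19890246, 0.05      ]))]
tcp [0.4744 0.2699 0.1983] [ 180.    -0.  -100.2] F [ 0.4  0.5 -1.1] shift cm [38.46 -9.73 -0.15]
```

Run:
```python
import cv2,numpy as np
a=cv2.imread("pics/w2.png")[90:230,140:400]; b=cv2.imread("pics/w5.png")
o=cv2.warpAffine(b,cv2.getRotationMatrix2D((320,180),-30,1.2),(640,480))
cv2.imwrite("pics/cmp.png",np.hstack([cv2.resize(a,(400,215),interpolation=2),cv2.resize(o[60:300,120:520],(400,240),interpolation=2)[:215]]).repeat(1,0))
```

```text
(no output)
```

View pics/cmp.png

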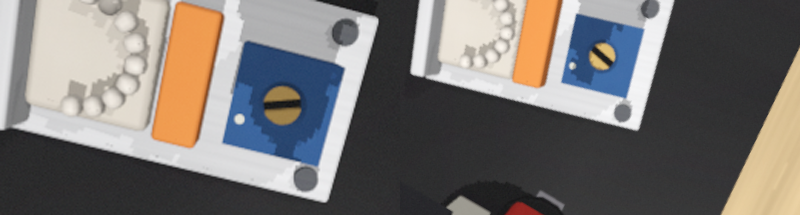

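The right half shows the orange jaw now touching the cast, where there was a gap before (left half). The slot has turned about 50° clockwise, so the clamp is closed. Now back to the block.

move_arm([
  [[5.5,-1.4,0],[0,0,0]],
  [[11,-2.8,0],[0,0,0]],
  [[16.5,-4.2,0],[0,0,0]],
  [[22,-5.6,0],[0,0,0]],
  [[27.5,-7,0],[0,0,0]],
])

```text
time_s: 16.73
tcp_pos: [0.495, -0.0146, 0.1991]
eef_rot: [-180.0, 0.0, -100.2]
contact_force: [1.5, 0.7, -0.9]
gripper_width: 0.0237
gripper_force: 34.9
```

move_arm([
  [[5.5,-1.4,0],[0,0,0]],
  [[10.8,-2.7,0],[0,0,0]],
  [[10.8,-2.7,0],[0,0,0]],
  [[10.8,-2.7,0],[0,0,0]],
])

```text
time_s: 17.23
tcp_pos: [0.5026, -0.1241, 0.1986]
eef_rot: [180.0, 0.0, -100.2]
contact_force: [0.3, 0.0, -0.4]
gripper_width: 0.0237
gripper_force: 34.9
```

```bash
python3 -c "
from rel import *
c=viewer.capture('wrist'); goto(.502,-.1259,.0745)
print([(p['score'],atz(p['location'][::-1],c,.05)) for p in pinpoint('stand_hole','wrist')], [(p['score'],p['location']) for p in pinpoint('driver','wrist')][:2])
"
```

```text
tcp [ 0.5028 -0.1234  0.1987] [-180.     0.  -100.1] F [ 0.1  0.6 -0.4] shift cm [ 0.26  0.03 12.42]
[(0.57, array([ 0.50259378, -0.12485474,  0.05      ]))] [(0.92, [66.2, 322.9]), (0.84, [256.3, 319.5])]
```

move_arm([
  [[0.2,0.06,3],[0,0,0]],
  [[0.2,0.06,6],[0,0,0]],
  [[0.2,0.06,9],[0,0,0]],
  [[0.2,0.06,11.5],[0,0,0]],
  [[0.2,0.06,12.2],[0,0,0]],
])

```text
time_s: 18.0
tcp_pos: [0.5013, -0.1245, 0.0754]
eef_rot: [179.9, -0.0, -100.0]
contact_force: [0.0, 0.2, -0.6]
gripper_width: 0.0242
gripper_force: 34.9
```

move_arm([
  [[0,0,0.1],[0,0,0]],
  [[0,0,0.2],[0,0,0]],
  [[0,0,0.2],[0,0,0]],
])

```text
time_s: 18.38
tcp_pos: [0.5026, -0.1253, 0.0754]
eef_rot: [-179.9, 0.0, -100.1]
contact_force: [0.0, -0.6, -1.2]
gripper_width: 0.0238
gripper_force: 34.9
```

move_arm([
  [[0,0,0.1],[0,0,0]],
  [[0,0,0.1],[0,0,0]],
])

```text
time_s: 18.62
tcp_pos: [0.5027, -0.1254, 0.0751]
eef_rot: [-179.9, 0.0, -100.1]
contact_force: [-3.0, 1.9, 10.4]
gripper_width: 0.024
gripper_force: 34.9
```

move_arm([
  [[0,0,0.1],[0,0,0]],
  [[0,0,0.1],[0,0,0]],
  [[0,0,0],[0,0,0]],
  [[0,0,0],[0,0,0]],
  [[0,0,0],[0,0,0]],
], jaw=6)

```text
time_s: 19.25
tcp_pos: [0.5021, -0.1254, 0.0736]
eef_rot: [180.0, -0.0, -100.1]
contact_force: [-0.5, 0.2, -0.1]
gripper_width: 0.0594
gripper_force: 0.0
```

move_arm([
  [[0,0,-3],[0,0,0]],
  [[0,0,-8],[0,0,0]],
  [[0,0,-14],[0,0,0]],
  [[-7,0,-16],[0,0,0]],
  [[-7,0,-16],[0,0,0]],
])

```text
time_s: 19.88
tcp_pos: [0.5156, -0.0543, 0.2356]
eef_rot: [-179.8, 0.1, -100.0]
contact_force: [-0.4, 0.8, -0.5]
gripper_width: 0.0603
gripper_force: 0.0
```

Run:
```python
from rel import *
c=viewer.capture("wrist"); s=viewer.capture("scene"); d=viewer.capture("side")
im=c["image"]; hsv=cv2.cvtColor(im,cv2.COLOR_BGR2HSV)
u=px([[.502,-.1255,.113],[.502,-.1255,.05]],c); print("expected",u)
m=(cv2.inRange(hsv,(0,150,60),(8,255,255))|cv2.inRange(hsv,(172,150,60),(180,255,255)))
n,L,st,ce=cv2.connectedComponentsWithStats(m)
for i in range(1,n):
    if st[i,4]>60: print(st[i],ce[i],atz(ce[i],c,.113))
for k,q in (("scene",s),("side",d)):
    print(k,px([[.502,-.1255,.055],[.502,-.1255,.116]],q).round(), [(np.round(p["box"]),p["score"]) for p in recognise("driver",k)])
print(r.get_state()["gripper_width"],r.get_state()["contact_force"])
```

```text
expected [[319.62053149 127.297865  ]
 [319.47205636 123.78084848]]
[344  48  47  37 971] [367.03913491  66.3099897 ] [ 0.46594931 -0.15697662  0.113     ]
[301 109  37  39 698] [319.06303725 127.17765043] [ 0.50235148 -0.12564     0.113     ]
scene [[275. 224.]
 [274. 203.]] [(array([269., 200., 287., 231.]), 0.71), (array([233., 187., 254., 224.]), 0.69)]
side [[283. 296.]
 [281. 275.]] [(array([236., 319., 275., 344.]), 0.66), (array([185., 355., 277., 390.]), 0.57)]
0.059847025719450456 [-0.13723797 -0.18682288 -0.35799998]
```

```bash
python3 -c "
from h import *
print(r.close_job())"
```

```text
the job is handed in; nothing more can be done
None
```

The job is handed in: the screw was turned clockwise to its stop (torque rose sharply and the orange jaw touches the cast in the camera view), and the screwdriver stands upright and home in its block with the gripper clear; no verdict came back.

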